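# Switch on the ring light under its push-latch cover

### The arm

A 6-joint arm with a two-finger parallel gripper is mounted at the origin on the work surface. World frame = base frame: x ahead of the robot, y to its left, z up, the work surface at z = 0. Lengths are in m, angles in rad, forces in N, time in s.
With the tool pointing down it reaches from about 0.35 to 0.775 m from the base axis. Payload 7.3 kg.
Tool frame: the origin (TCP) lies on the centre line of the jaws, within the pads' length; the fingertips stand 17 mm ahead of it and the grasp point (between the pads) lies 2 mm behind it (robot.tip_extent is the distance from the TCP to the fingertips, in m); z points along the fingers, y is the line along which they close (so a half turn about z gives the same grasp; the last joint's range is limited). The gripper opens to 92 mm and grips with 3 to 60 N. Pads are 19 mm wide; open, the fingers measure 130 mm over their backs; the gripper's body (75 mm by 190 mm) begins 47 mm behind the grasp point.
Start: joints at [1.107, 0.342, 1.524, -0, 1.275, -0.146], TCP at [0.164, 0.499, 0.244] pointing down, gripper open.
Joint ranges: [-2.53, 2.53], [-0.77, 2.02], [0.04, 2.7], [-1, 4.14], [0.28, 2.66], [-3.11, 3.11]. Speed limits (rad/s): [2.57, 2.57, 3.14, 3.14, 3.14, 3.14].

### API

Orientations are given as [roll, pitch, yaw] about the fixed x, y, z axes, in that order (R = Rz(yaw) Ry(pitch) Rx(roll)).
In Python, from cell import robot gives the robot as it stands.
- The arm moves only by the tool step_arm, never from a script. Its argument "motion" is a list of rows, each a list of 2 entries, a list of its own where there are three numbers: the shift along the tool's x, y, z in units of 60 mm (1.0 is 60 mm), then the turn about the tool's z in rad. In form: [[[x, y, z], spin], ...]. A call has 1 to 10 rows; each row is the pose to reach, as a shift and turn from the pose commanded when the call began, along the tool's axes at that moment; what a row does not reach only later rows make up. A row lasts 1/8 s, in which the tool goes at most 62.5 mm and 10.7 degrees, less where a joint would pass 70% of its speed; a pose out of reach is approached as far as the arm can. A call with a gripper value outside its range is refused whole. "hand" is the closure in counts, from 0 (fully open) to 255 (shut), set as the call begins (left out, the last holds). The fingers move at their own pace and stop on an object; "squeeze" is the grip in N (left out, the last holds). Time passes only in rows, so rows that repeat a pose let the fingers close. It gives the time, the measured TCP pose, the force, the opening and the grip force at its end, in the units of the state.
- robot.observe(): the state, without advancing time (a new reading comes with each control period).
- robot.read_camera(name): name is "side" or "top" or "wrist"; returns a dict with "pixels" (384x512x3 uint8, red, green, blue), "intrinsics" (3x3 intrinsics, pixels), "xyz" and "rotation" of the camera in the world; the wrist camera has in their place "T_tool_cam" (4x4, takes a point from camera to tool coordinates, whose origin is the TCP and whose axes are the flange's). Camera axes: x right, y up, looking along -z (the intrinsics and any distortion apply to the point x, -y, -z); pixel columns grow to the right and rows downward; lengths in m; the calibration is good to about 2 mm. The wrist camera is an equidistant fisheye: a pixel r from the principal point sees the ray r / f radians off the axis. A picture is of the moment at which its call begins: read the wrist's pose just before it. There is no depth.
- robot.hand_in(): hands the job in; it is judged then, once.
The state is a dict: "time": time; "qpos": joint angles; "qvel": joint speeds; "joint_efforts": joint torques, N m; "tool_pos": TCP position; "tool_rot": TCP orientation; "contact_force": force on the tool from outside, world axes, zero at the start; "torque": the same for the moment, N m; "opening": finger opening in m; "grip_force": force on a finger pad.
Only numpy, scipy, OpenCV 4.12 (cv2) and the standard library are available. Lean on these libraries where they do the work, as an engineer would, in place of code of your own. Each camera call takes 0.05 s, during which the arm holds its last target. There are 200 camera calls.

### The job

Press the shut black cover of the light controller so that it pops open, press the round button inside fully down and let it spring back, then push the cover down again until it latches shut. This is all fingertip pressing: do not pick up or shift the jar, the lens and the dish that stand around it.

Things in the scene. Friction and masses are not known exactly. Their poses are not given: they have to be found in the camera images.
- controller: White light controller, a fixed box 130 (its x) x 220 (its y) x 70 mm high; origin at the centre of its underside, on the bench. Its +x side, with three black knobs, faces away from the robot. In its top is a centred well, 64 mm in x by 146 mm in y, its floor 36 mm above the bench, shut by the black cover. The rim round the well is bare, 70 mm above the bench.
- cover (a joint): Angle of the cover, rad: 0 latched shut, -0.12 pressed in to the stop, 1.4 popped open (almost upright; it can be pushed back to 1.7). Push-push latch: press the shut cover in past -0.09, to be sure to the stop, and let go: it swings open by its spring in about 1 s. Push it down from open to the stop and let go: it rises to 0 and stays latched. It takes about 4 N, less when open.
- cover_press (a point): Where to press: on the cover's outer (upper) face, on its middle line, 44 mm from the hinge, 14 mm from the free edge. It moves with the cover; z is the face's outward normal. Pressing in moves it 5.5 mm to the stop. The cover is a black plate 58 mm (x) x 140 mm (y) x 6 mm. Latched it is level, its top 78 mm above the bench, 8 mm proud of the rim.
- cover_hinge (a point): Middle of the cover's hinge line, along the controller's y, 70 mm above the bench, at the cover's edge nearest the robot, 29 mm to -x of the controller's centre. The free far edge rises and comes back towards the robot; the outer face, 8 mm off this line, then faces the robot. A latch tongue hangs 32 mm deep under the cover, 46 to 67 mm to +y of the middle.
- lamp (a joint): Travel of the round button, m: 0 up, 0.006 fully down; springs back when let go; fully down takes 5 N.
- lamp_top (a point): Centre of the top of the round grey button (24 mm across, in a round black base 40 mm across) on the well's floor under the cover, 33 mm from the hinge line, 10 to 40 mm to the -y side of the middle, differing from run to run. Its top is 59 mm above the bench, 11 mm below the rim.
- jar: Bystander: small clear jar with a white cap, 44 mm across, 55 mm high, loose; origin at the centre of its underside.
- objective: Bystander: dark metal microscope lens, a stepped cylinder 34 mm across and 44 mm high, standing loose; origin at the centre of its underside.
- dish: Bystander: open square sample dish, 60 by 60 by 18 mm, loose; origin at the centre of its underside.

How it is judged:
By the outcome, as a careful person would: the job done as asked, in the order asked, and still so for the second after the job is handed in, with the robot touching nothing.
It also fails if it takes over 54 s, if anything falls off the work surface, if the arm or the gripper's body presses on something with over 40 N, if the wrist force passes 120 N, or if a joint passes its speed limit or range.

## Working session

There is one attempt and no reset: what is moved stays moved. The work goes in short steps, Python scripts to look and compute and a tool call to move; the robot and the scene stay as the last step left them, time stands still between calls to the robot, and variables do not carry over. Pictures are saved under pics/ and viewed, at most 10 in all, crops included, and the job is handed in when it is done.

Besides the shell and the picture viewer there is one more tool, called after "Call:" as name([rows], argument=value, ...), one row to a line, values as JSON. step_arm: Moves the arm, as the interface text tells. Its arguments: {"type":"object","properties":{"motion":{"type":"array"},"hand":{"type":"number"},"squeeze":{"type":"number"}},"required":["motion"]}

```bash
mkdir -p pics; cat > h.py <<'E'
import numpy as np, cv2
from cell import robot
def snap(n,f):
    c=robot.read_camera(n); cv2.imwrite('pics/'+f,c['pixels'][:,:,::-1]); return c
def ray(c,u,v,z):
    K=np.array(c['intrinsics']); d=np.linalg.inv(K)@[u,v,1]; d=np.array(c['rotation'])@[d[0],-d[1],-d[2]]
    p=np.array(c['xyz']); return p+d*(z-p[2])/d[2]
def proj(c,P):
    K=np.array(c['intrinsics']); q=np.array(c['rotation']).T@(np.array(P)-c['xyz']); q=K@[q[0],-q[1],-q[2]]; return q[:2]/q[2]
E
python3 - <<'E'
from h import *
np.set_printoptions(precision=3,suppress=True)
a=snap('top','t0.png');b=snap('side','s0.png')
for c in(a,b):print(c['intrinsics'],c['xyz'],c['rotation'],c.keys())
s=robot.observe();print(s)
E
```

```text
[[417.339   0.    249.563]
 [  0.    417.339 191.572]
 [  0.      0.      1.   ]] [0.531 0.066 0.832] [ 0.111 -0.025 -1.583] dict_keys(['pixels', 'intrinsics', 'xyz', 'rotation'])
[[431.011   0.    250.99 ]
 [  0.    431.011 188.368]
 [  0.      0.      1.   ]] [ 0.344 -0.65   0.712] [ 0.875  0.013 -0.384] dict_keys(['pixels', 'intrinsics', 'xyz', 'rotation'])
{'time': 0.1, 'qpos': array([ 1.107,  0.343,  1.525,  0.   ,  1.275, -0.146]), 'qvel': array([-0.   , -0.002, -0.003, -0.001,  0.001, -0.001]), 'joint_efforts': array([  0.003, -43.2  , -24.47 ,   0.072,   0.053,  -0.   ]), 'tool_pos': array([0.164, 0.498, 0.243]), 'tool_rot': array([-3.14 , -0.   ,  2.824]), 'contact_force': array([-0.056,  0.2  ,  0.173]), 'torque': array([ 0.01 , -0.011,  0.038]), 'grip_force': 0.0, 'opening': 0.09182994333909886}
```

View pics/t0.png

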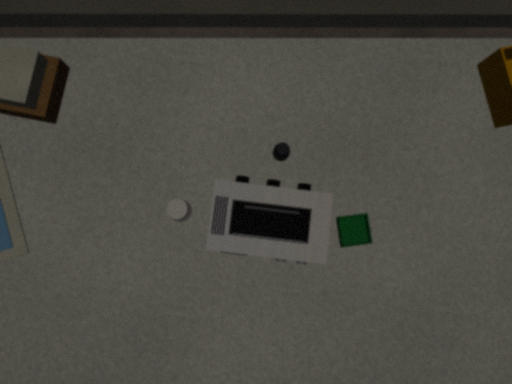

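View pics/s0.png

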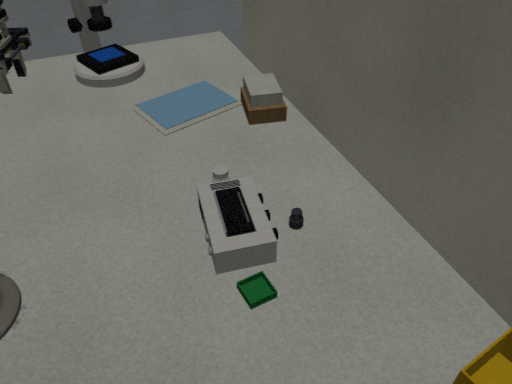

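The top view shows the controller at about (271,221) with its knobs up (+x), the jar at (178,210), the lens at (281,151) and the dish at (354,230). The side view agrees. Next is an enlarged crop for the corners.

```bash
sed -i "s/^def ray/from scipy.spatial.transform import Rotation as Ro\ndef ray/; s/np.array(c\['rotation'\])/Ro.from_euler('xyz',c['rotation']).as_matrix()/" h.py
python3 - <<'E'
from h import *
p=robot.read_camera('top')['pixels'][170:275,195:345,::-1]
p=cv2.resize(np.clip(p.astype(float)*1.8,0,255).astype('uint8'),None,fx=5,fy=5,interpolation=cv2.INTER_CUBIC);cv2.imwrite('pics/t1.png',p)
E
```

```text
(no output)
```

View pics/t1.png

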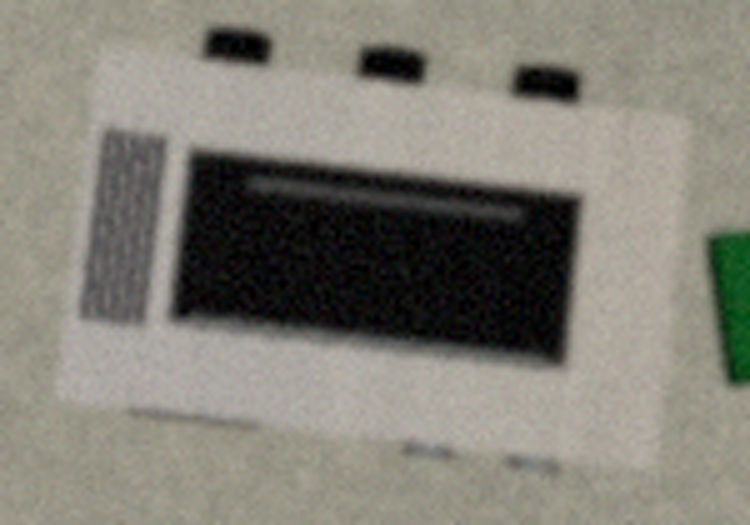

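The crop gives the box top corners at (103,48), (690,117), (660,468) and (60,400), and the cover corners at (190,152), (580,195), (563,362) and (172,320).

```bash
python3 - <<'E'
from h import *
np.set_printoptions(precision=4,suppress=True)
c=robot.read_camera('top'); f=lambda q,z:np.array([ray(c,195+u/5-.4,170+v/5-.4,z) for u,v in q])
B=f([(103,48),(690,117),(660,468),(60,400)],.07); C=f([(190,152),(580,195),(563,362),(172,320)],.078)
for P in(B,C):
    e=[P[1]-P[0],P[2]-P[1],P[3]-P[2],P[0]-P[3]]
    print(P[:,:2],P.mean(0),[np.linalg.norm(x) for x in e])
    d=(P[0]+P[3]-P[1]-P[2]); d2=P[0]+P[1]-P[2]-P[3];print('yaw',np.arctan2(-d[0],d[1]),np.arctan2(d2[1],d2[0]))
for n,q,z in[('jar',(178,209),.055),('obj',(281.5,149),.044),('dish',(354,229),.018)]:print(n,ray(c,*q,z))
w=robot.read_camera('wrist');print(w['intrinsics'],w['T_tool_cam'])
E
```

```text
[[ 0.639   0.1089]
 [ 0.6114 -0.1075]
 [ 0.4836 -0.0922]
 [ 0.5108  0.1248]] [0.5612 0.0085 0.07  ] [np.float64(0.21814362898224857), np.float64(0.12874166980002089), np.float64(0.21866036201850167), np.float64(0.1292035658530096)]
yaw -0.12570268851090383 -0.12121558284779738
[[ 0.5995  0.0771]
 [ 0.5824 -0.0645]
 [ 0.5222 -0.0566]
 [ 0.539   0.084 ]] [0.5608 0.01   0.078 ] [np.float64(0.14258619878355178), np.float64(0.06069544836339352), np.float64(0.14161571235465237), np.float64(0.060945394556040346)]
yaw -0.11918633791512279 -0.12178154627446588
jar [0.5858 0.1789 0.055 ]
obj [ 0.7003 -0.0173  0.044 ]
dish [ 0.5457 -0.159   0.018 ]
[[297.3186   0.     255.3465]
 [  0.     297.3186 188.4013]
 [  0.       0.       1.    ]] [[ 0.0014  0.9638  0.2665  0.0721]
 [ 1.     -0.0014  0.0001 -0.0015]
 [ 0.0005  0.2665 -0.9638 -0.1417]
 [ 0.      0.      0.      1.    ]]
```

The controller sits at (0.561, 0.009) with yaw -0.121, and the sizes match the ones given. Next I'll work out the approach to above the press point.

```bash
cat >> h.py <<'E'
O=np.array([.561,.009]);Y=-.121
cx=np.array([np.cos(Y),np.sin(Y)]);cy=np.array([-cx[1],cx[0]])
def tip():  # fingertip in controller frame: x from hinge, y, z of the fingertips above bench (mm)
    s=robot.observe();p=s['tool_pos'];d=p[:2]-O
    return np.round(np.array([d@cx+.029,d@cy,p[2]-.017])*1000,1),np.round(s['tool_rot'],3),np.round(s['contact_force'],1),round(s['time'],2)
def go(x,y,z): # mm, units of motion
    s=robot.observe();w=O+cx*(x/1000-.029)+cy*y/1000
    d=np.r_[w,z/1000+.017]-s['tool_pos'];return np.round(Ro.from_euler('xyz',s['tool_rot']).as_matrix().T@d/.06,3)
E
python3 -c "
from h import *
print(tip(),go(44,0,130))"
```

```text
(array([-424.2,  438.1,  226.4]), array([-3.141, -0.   ,  2.824]), array([-0.6, -0.5, -0.7]), 0.25) [-9.081 -5.633  1.61 ]
```

Call:
step_arm([
  [[-0.9,-0.56,0.1],-0.1],
  [[-1.8,-1.12,0.2],-0.197],
  [[-2.7,-1.7,0.4],-0.197],
  [[-3.6,-2.2,0.6],-0.197],
  [[-4.5,-2.8,0.8],-0.197],
  [[-5.4,-3.3,1.0],-0.197],
  [[-6.3,-3.9,1.1],-0.197],
  [[-7.2,-4.5,1.2],-0.197],
  [[-8.1,-5.0,1.4],-0.197],
  [[-9.08,-5.63,1.6],-0.197],
], hand=255, squeeze=20)

```text
time: 1.5
tool_pos: [0.5622, 0.024, 0.1515]
tool_rot: [3.141, 0.0, 3.02]
contact_force: [0.2, 1.0, 0.1]
opening: 0.0005
grip_force: 0.0
```

Call:
step_arm([
  [[0,0,0],0],
  [[0,0,0],0],
])

```text
time: 1.75
tool_pos: [0.5604, 0.026, 0.1514]
tool_rot: [3.141, -0.001, 3.02]
contact_force: [-0.7, 0.1, -0.7]
opening: 0.0006
grip_force: 0.0
```

```bash
python3 -c "
from h import *
print(tip(),go(44,0,130))"
```

```text
(array([ 26.3,  16.8, 134.4]), array([ 3.141e+00, -1.000e-03,  3.020e+00]), array([-0.7,  0.1, -0.7]), 1.75) [-0.295 -0.279  0.072]
```

Call:
step_arm([
  [[-0.3,-0.28,0.2],0],
  [[-0.3,-0.28,0.5],0],
  [[-0.3,-0.28,0.8],0],
  [[-0.3,-0.28,0.9],0],
  [[-0.3,-0.28,0.95],0],
  [[-0.3,-0.28,1.0],0],
  [[-0.3,-0.28,1.03],0],
  [[-0.3,-0.28,1.03],0],
])

```text
time: 2.75
tool_pos: [0.5774, 0.0072, 0.0906]
tool_rot: [3.141, 0.002, 3.021]
contact_force: [0.9, 2.5, 4.9]
opening: 0.0004
grip_force: 2.2
```

```bash
python3 -c "
from h import *
print(tip())"
```

```text
(array([45.5,  0.2, 73.6]), array([3.141e+00, 2.000e-03, 3.021e+00]), array([0.9, 2.5, 4.9]), 2.75)
```

Call:
step_arm([
  [[0,0,0.04],0],
  [[0,0,0.06],0],
  [[0,0,0.06],0],
])

```text
time: 3.12
tool_pos: [0.5776, 0.0072, 0.0898]
tool_rot: [3.141, 0.003, 3.021]
contact_force: [-6.7, 3.5, 25.6]
opening: 0.0007
grip_force: 12.3
```

Call:
step_arm([
  [[0,0,-0.9],0],
  [[0,0,-1.8],0],
  [[0.5,0,-2.2],0],
  [[1.2,0,-2.4],0],
  [[1.9,0,-2.4],0],
  [[2.4,0,-2.4],0],
  [[2.4,0,-2.4],0],
  [[2.4,0,-2.4],0],
  [[2.4,0,-2.4],0],
])

```text
time: 4.25
tool_pos: [0.4348, 0.024, 0.2302]
tool_rot: [-3.141, 0.0, 3.021]
contact_force: [-0.7, -0.2, -0.2]
opening: 0.0008
grip_force: 0.0
```

```bash
python3 - <<'E'
from h import *
print(tip())
c=robot.read_camera('top')
p=c['pixels'][170:275,195:345,::-1]
p=cv2.resize(np.clip(p.astype(float)*2.5,0,255).astype('uint8'),None,fx=5,fy=5,interpolation=cv2.INTER_CUBIC);cv2.imwrite('pics/t2.png',p)
E
```

```text
(array([-98.1,  -0.3, 213.2]), array([-3.141,  0.   ,  3.021]), array([-0.7, -0.2, -0.2]), 4.25)
```

View pics/t2.png

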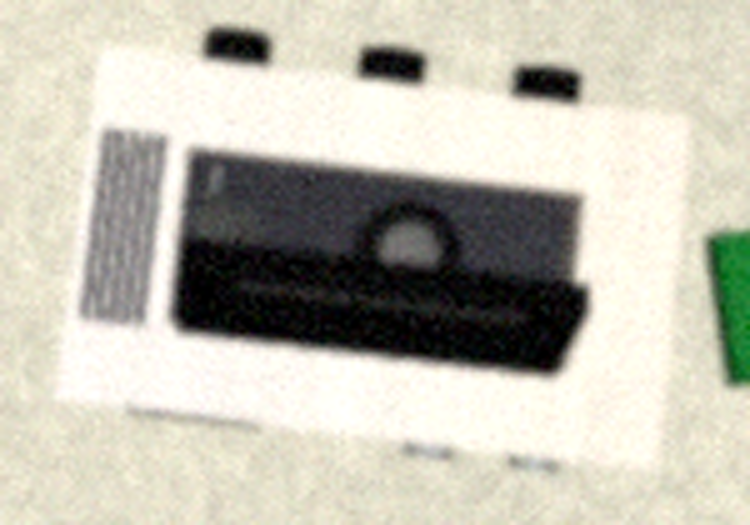

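The cover is open. The grey button centre shows at about crop pixel (408,246), with its black base spanning 362 to 458.

```bash
python3 - <<'E'
from h import *
c=robot.read_camera('top')
for u,v in[(408,246),(408,213)]:
    d=ray(c,195+u/5-.4,170+v/5-.4,.059)[:2]-O;print(d@cx+.029,d@cy)
# cover free edge corners, expected for 1.4
for t in(1.0,1.2,1.4):
  for y in(.07,-.07):
    x=.058*np.cos(t)-.002*np.sin(t)-.029;z=.07+.058*np.sin(t)+.002*np.cos(t);print(t,(proj(c,np.r_[O+cx*x+cy*y,z])-[194.6,169.6])*5)
s=robot.observe()
print(go(47,-9,170))
E
```

```text
0.034884199573804786 -0.011564225800581019
0.04707024952531399 -0.010318560954046967
1.0 [184.80690544 226.74886821]
1.0 [591.82014788 271.82086507]
1.2 [181.02032608 256.80904426]
1.2 [591.52324682 302.19208412]
1.4 [177.04999877 289.82341905]
1.4 [589.87712125 335.38018897]
[-2.425 -0.145  0.717]
```

The cover edge at v≈243 to 288 means it is at about 1.1 rad and still swinging. I'll wait and check again.

Call:
step_arm([
  [[0,0,0],0],
  [[0,0,0],0],
  [[0,0,0],0],
  [[0,0,0],0],
  [[0,0,0],0],
  [[0,0,0],0],
])

```text
time: 5.1
tool_pos: [0.4339, 0.0243, 0.2304]
tool_rot: [3.141, 0.0, 3.021]
contact_force: [0.4, 1.1, -0.4]
opening: 0.0003
grip_force: 0.0
```

```bash
python3 - <<'E'
from h import *
c=robot.read_camera('top')
p=c['pixels'][170:275,195:345,::-1]
p=cv2.resize(np.clip(p.astype(float)*2.5,0,255).astype('uint8'),None,fx=5,fy=5,interpolation=cv2.INTER_CUBIC);cv2.imwrite('pics/t3.png',p)
E
```

```text
(no output)
```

View pics/t3.png

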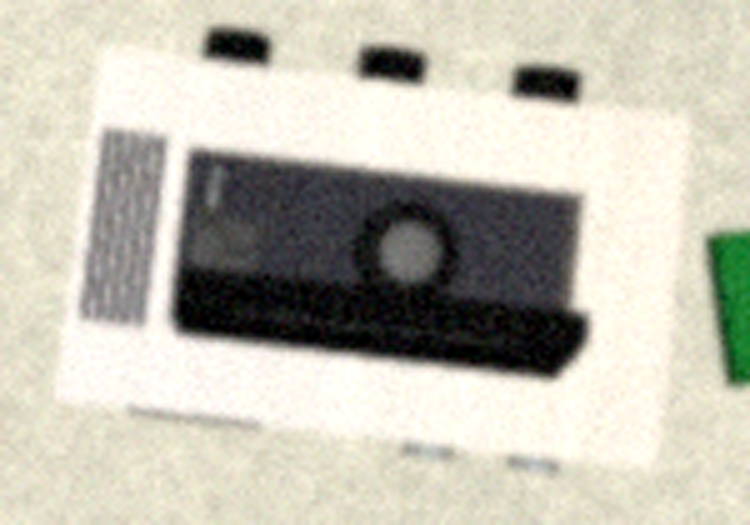

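The whole button is now visible, centred at (410,250), so x≈33.5 and y≈-12. The cover is at about 1.27 rad and still rising. I'll go above the button, offset away from the cover so the gripper body clears it.

Call:
step_arm([
  [[-0.6,-0.05,0],0],
  [[-1.2,-0.1,0],0],
  [[-1.8,-0.2,0.1],0],
  [[-2.41,-0.2,0.4],0],
  [[-2.41,-0.2,0.7],0],
  [[-2.41,-0.2,0.9],0],
  [[-2.41,-0.2,0.9],0],
  [[-2.41,-0.2,0.9],0],
  [[-2.41,-0.2,0.9],0],
  [[-2.41,-0.2,0.9],0],
])

```text
time: 6.4
tool_pos: [0.5761, -0.005, 0.177]
tool_rot: [3.142, 0.001, 3.021]
contact_force: [0.8, -0.4, -0.2]
opening: 0.0006
grip_force: 0.0
```

```bash
python3 - <<'E'
from h import *
print(tip(),go(46,-12,59))
c=snap('wrist','w1.png')
snap('side','s1.png')
E
```

```text
(array([ 45.7, -12.1, 160. ]), array([3.142e+00, 1.000e-03, 3.021e+00]), array([ 0.8, -0.4, -0.2]), 6.4) [-0.003  0.002  1.684]
```

View pics/w1.png

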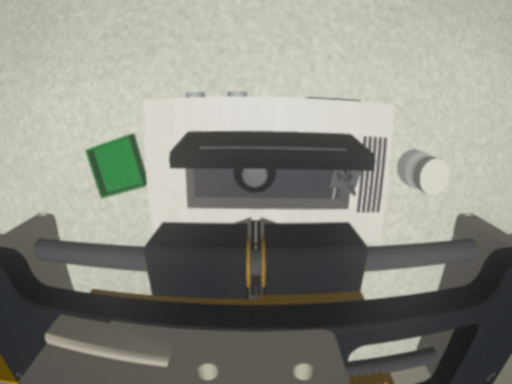

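The wrist view shows the cover upright and the button (255,177) in line with the fingertips (257,260). I'm pressing now.

Call:
step_arm([
  [[0,0,0.6],0],
  [[0,0,1.1],0],
  [[0,0,1.45],0],
  [[0,0,1.6],0],
  [[0,0,1.68],0],
  [[0,0,1.72],0],
  [[0,0,1.75],0],
  [[0,0,1.75],0],
])

```text
time: 7.5
tool_pos: [0.5762, -0.005, 0.072]
tool_rot: [3.142, 0.001, 3.021]
contact_force: [-1.8, -0.1, 3.0]
opening: 0.0007
grip_force: 1.9
```

```bash
python3 -c "
from h import *
print(tip())"
```

```text
(array([ 45.7, -12.1,  55. ]), array([3.142e+00, 1.000e-03, 3.021e+00]), array([-1.8, -0.1,  3. ]), 7.5)
```

Call:
step_arm([
  [[0,0,0.02],0],
  [[0,0,0.04],0],
  [[0,0,0.05],0],
  [[0,0,0.06],0],
  [[0,0,0.06],0],
])

```text
time: 8.12
tool_pos: [0.5763, -0.005, 0.0699]
tool_rot: [-3.142, 0.002, 3.021]
contact_force: [-6.4, 0.6, 17.8]
opening: 0.0003
grip_force: 9.0
```

```bash
python3 -c "
from h import *
print(tip())"
```

```text
(array([ 45.9, -12.1,  52.9]), array([-3.142e+00,  2.000e-03,  3.021e+00]), array([-6.4,  0.6, 17.8]), 8.12)
```

It is fully down: travel 6 mm and the force is up to 18 N. I'll lift, then pass over the cover to the robot side.

Call:
step_arm([
  [[0,0,-0.5],0],
  [[0,0,-1.2],0],
  [[0,0,-2.0],0],
  [[0.3,0,-2.2],0],
  [[0.9,-0.05,-2.2],0],
  [[1.5,0.2,-2.2],0],
  [[1.65,0.2,-2.0],0],
  [[1.65,0.2,-1.5],0],
  [[1.65,0.2,-1.1],0],
  [[1.65,0.2,-1.0],0],
])

```text
time: 9.38
tool_pos: [0.4785, 0.0189, 0.1265]
tool_rot: [3.141, -0.002, 3.021]
contact_force: [0.6, 1.0, 0.5]
opening: 0.0001
grip_force: 0.0
```

```bash
python3 - <<'E'
from h import *
print(tip())
c=snap('side','s2.png')
p=c['pixels'][130:290,160:320,::-1]
cv2.imwrite('pics/s2c.png',cv2.resize(p,None,fx=3.7,fy=3.7,interpolation=cv2.INTER_CUBIC))
for t in np.r_[1.4:-.15:-.2]:
  r=44+4*(1.4-t)/1.5; a=9.5*max(0,1-max(0,.3-t)/.4)
  print(round(t,2),go(r*np.cos(t)-8*np.sin(t)-a,0,70+r*np.sin(t)+8*np.cos(t)))
print(go(44,0,72))
E
```

```text
(array([-5.410e+01, -1.000e-01,  1.095e+02]), array([ 3.141e+00, -2.000e-03,  3.021e+00]), array([0.6, 1. , 0.5]), 9.38)
1.4 [-0.732  0.002 -0.086]
1.2 [-0.884  0.002 -0.081]
1.0 [-1.033  0.002 -0.046]
0.8 [-1.173  0.002  0.02 ]
0.6 [-1.299  0.002  0.114]
0.4 [-1.404  0.002  0.232]
0.2 [-1.524  0.002  0.371]
0.0 [-1.654  0.002  0.524]
[-1.632  0.002  0.624]
```

View pics/s2c.png

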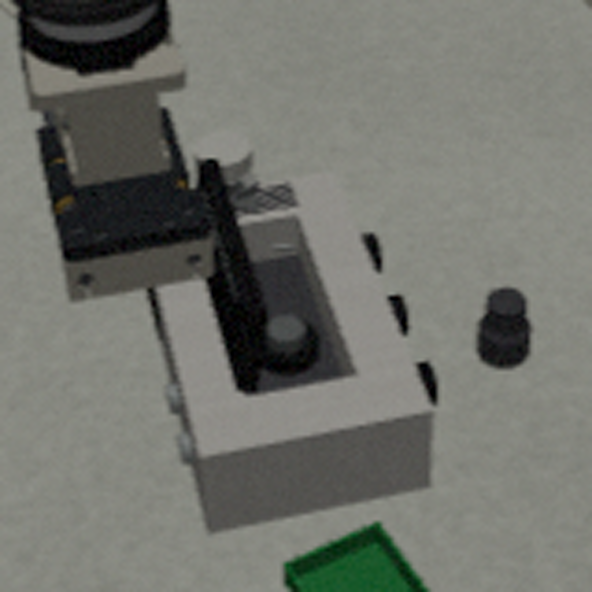

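The side view shows the cover upright, the button back up and the gripper on the robot side of the cover. Now I'll sweep the cover shut along its arc.

Call:
step_arm([
  [[-0.4,0,-0.06],0],
  [[-0.73,0,-0.08],0],
  [[-0.88,0,-0.08],0],
  [[-1.03,0,-0.04],0],
  [[-1.17,0,0.02],0],
  [[-1.3,0,0.12],0],
  [[-1.4,0,0.23],0],
  [[-1.52,0,0.37],0],
  [[-1.6,0,0.48],0],
  [[-1.63,0,0.56],0],
])

```text
time: 10.68
tool_pos: [0.5767, 0.007, 0.0939]
tool_rot: [3.141, 0.001, 3.021]
contact_force: [-3.1, 0.9, 4.1]
opening: 0.0008
grip_force: 2.1
```

Call:
step_arm([
  [[0,0,0.03],0],
  [[0,0,0.06],0],
  [[0,0,0.09],0],
  [[0,0,0.09],0],
])

```text
time: 11.18
tool_pos: [0.5771, 0.007, 0.0903]
tool_rot: [3.141, 0.003, 3.021]
contact_force: [-1.7, -0.3, 11.8]
opening: 0.0001
grip_force: 5.3
```

```bash
python3 -c "
from h import *
print(tip(),go(44,0,72))"
```

```text
(array([45.3, -0.1, 73.3]), array([3.141e+00, 3.000e-03, 3.021e+00]), array([-1.7, -0.3, 11.8]), 11.18) [0.021 0.001 0.022]
```

Call:
step_arm([
  [[0,0,0.02],0],
  [[0,0,0.04],0],
  [[0,0,0.04],0],
])

```text
time: 11.55
tool_pos: [0.5773, 0.007, 0.0899]
tool_rot: [-3.142, 0.004, 3.021]
contact_force: [-6.7, 1.0, 24.8]
opening: 0.0007
grip_force: 12.0
```

Call:
step_arm([
  [[0,0,-0.1],0],
  [[0,0,-0.3],0],
  [[0,0,-0.9],0],
  [[0.5,0,-1.7],0],
  [[1.2,0,-2.3],0],
  [[1.9,0,-2.3],0],
  [[2.4,0,-2.3],0],
  [[2.4,0,-2.3],0],
  [[2.4,0,-2.3],0],
])

```text
time: 12.68
tool_pos: [0.4341, 0.0242, 0.2247]
tool_rot: [3.142, 0.001, 3.021]
contact_force: [0.2, -0.6, -0.4]
opening: 0.0005
grip_force: 0.0
```

```bash
python3 - <<'E'
from h import *
print(tip())
c=snap('side','s3.png')
a=cv2.resize(c['pixels'][130:320,160:320,::-1],None,fx=2.2,fy=2.2)
t=robot.read_camera('top')['pixels'][130:270,150:380,::-1]
t=cv2.resize(t,None,fx=1.9,fy=1.9);h=max(len(a),len(t))
pad=lambda p:np.vstack([p,np.zeros((h-len(p),p.shape[1],3),'uint8')])
cv2.imwrite('pics/end.png',cv2.convertScaleAbs(np.hstack([pad(a),pad(t)]),alpha=1.7))
E
```

```text
(array([-9.880e+01, -2.000e-01,  2.077e+02]), array([3.142e+00, 1.000e-03, 3.021e+00]), array([ 0.2, -0.6, -0.4]), 12.68)
```

View pics/end.png

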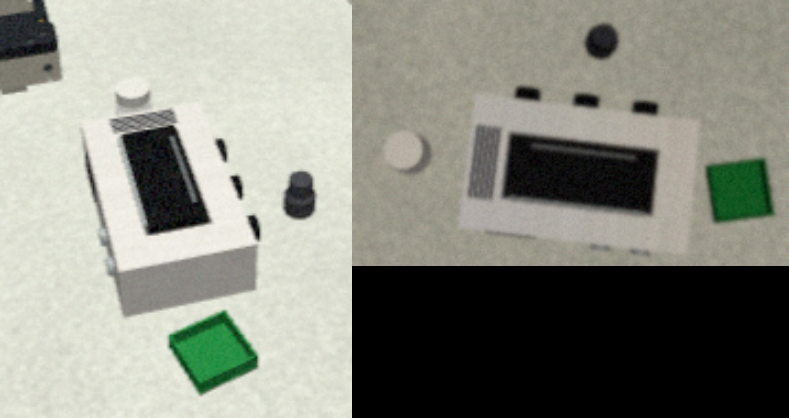

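The cover lies flat and shut in both views, the bystanders haven't moved, and the arm is clear.

```bash
python3 -c "
from h import *
print(robot.hand_in())"
```

```text
the job is handed in; nothing more can be done
None
```

I popped the cover open, pressed the button fully down (6 mm) and let it spring back, then pushed the cover shut; it stayed flat once released, with the jar, lens and dish unmoved, and I handed the job in at about 13 s.

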